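Load the bracket into the assembly fixture and lock it

ROBOT

A 6-joint arm with a two-finger parallel gripper is mounted at the origin on the work surface. World frame = base frame: x ahead of the robot, y to its left, z up, the work surface at z = 0. Lengths are in m, angles in degrees, forces in N, time in s.
With the tool pointing down it reaches from about 0.375 to 0.9 m from the base axis. Payload 3.1 kg.
Tool frame: the origin (TCP) lies on the centre line of the jaws, within the pads' length; the fingertips stand 22 mm ahead of it and the grasp point (between the pads) lies 3 mm ahead of it; y points along the fingers, z is the direction in which the jaws open and shut, and the axes are right-handed (so a half turn about y gives the same grasp; the last joint's range is limited). The gripper opens to 87 mm and grips with 3 to 60 N. Pads are 19 mm wide; open, the fingers measure 117 mm over their backs; the gripper's body (75 mm by 190 mm) begins 51 mm behind the grasp point.
Start: joints at [62.195, 30.224, 82.088, -0, 67.689, -10.227], TCP at [0.189, 0.596, 0.245] pointing down, gripper open.
Joint ranges: [-176.69, 176.69], [-43.24, 126.21], [12.49, 139.97], [-82, 262], [0, 151.66], [-163.58, 163.58]. Speed limits (degrees/s): [159.86, 159.86, 180, 180, 180, 180].

INTERFACE

Orientations are given as a 3x3 rotation matrix whose columns are the frame's x, y, z axes.
In Python, from rig import bot gives the robot as it stands.
- The arm moves only by the tool jog_arm, never from a script. Its argument "motion" is one flat list of numbers, 6 for each row, row after row: the shift along the tool's x, y, z in mm, then the turn, a rotation vector about the tool's x, y, z in degrees. A call has 1 to 20 rows; each row is the pose to reach, as a shift and turn from the pose commanded when the call began, along the tool's axes at that moment; what a row does not reach only later rows make up. A row lasts 1/8 s, in which the tool goes at most 62.5 mm and 10.7 degrees, less where a joint would pass 70% of its speed; a pose out of reach is approached as far as the arm can. A call with a gripper value outside its range is refused whole. "gripper" is the opening, from 0 (shut) to 1 (fully open), set as the call begins (left out, the last holds). The fingers move at their own pace and stop on an object; the grip force is fixed at half the most. Time passes only in rows, so rows that repeat a pose let the fingers close. It gives the time, the measured TCP pose, the force and the opening at its end, in the units of the state.
- bot.read_state(): the state, without advancing time (a new reading comes with each control period).
- bot.capture(name): name is "scene" or "top" or "wrist"; returns (picture, depth): 420x560x3 uint8, red, green, blue; 420x560 float32, m along the optical axis (not along the pixel's ray), 0 where there is no reading.
- bot.get_calibration(name): a dict with "mtx" (3x3 intrinsics, pixels), "pose" (4x4, takes a point from camera to world coordinates); the wrist camera has in their place "hand_eye" (4x4, takes a point from camera to tool coordinates, whose origin is the TCP and whose axes are the tool frame's). Camera axes: x right, y up, looking along -z (the intrinsics and any distortion apply to the point x, -y, -z); pixel columns grow to the right and rows downward; lengths in m; the calibration is good to about 2 mm. The wrist camera is an equidistant fisheye: a pixel r from the principal point sees the ray r / f radians off the axis. A picture is of the moment at which its call begins: read the wrist's pose just before it. get_calibration takes no time and is no camera call.
- bot.hand_in(): hands the job in, once; it reports no verdict.
The state is a dict: "time_s": time; "joint_positions": joint angles; "qvel": joint speeds; "tau": joint torques, N m; "position": TCP position; "tcp_rot": TCP orientation; "force": force on the tool from outside, world axes, zero at the start; "moment": the same for the moment, N m; "opening": opening from 0.0 (shut) to 1.0 (fully open).
Only numpy, scipy, OpenCV 4.12 (cv2) and the standard library are available. Lean on these libraries where they do the work, as an engineer would, in place of code of your own. Each camera call takes 0.05 s, during which the arm holds its last target.

TASK

Load the assembly fixture: put the brass bracket's eye over the locating pin and lower it until it lies flat on the nest pad, its foot pointing along the side stop with the lug end away from the pin. Then take the blue stop plate out of the rack and slide it down, fully home, into the slot between the two grooved guides so the bracket cannot turn. Lower both parts in place, do not drop them, and leave the orange plate where it is in the rack.

Things in the scene. Friction and masses are not known exactly. Their poses are not given: they have to be found in the camera images.
- fixture: Aluminium fixture, fixed, 200 (x) x 170 (y) x 12 mm, origin at centre of underside, on the table. In its frame (mm): dark nest pad 76 x 30 about x 0, y 0, top z 20; steel pin at x -25, y 0 (see pin_seat); dark side stop x -33..37, y -30.5..-22.5, top z 28; plate slot about y 27, along x (see slot_floor); grey block x 67..97, y -65..-25, top z 43.
- pin_seat (a point): Point on the upright locating pin's axis at the nest pad's top, 20 mm above the table; axes as the fixture's. The pin is 14 mm in diameter and rises 50 mm above this point, its last 12 mm tapering to 6 mm diameter.
- slot_floor (a point): Centre of the slot's floor, 12 mm above the table; axes as the fixture's. The slot runs along x: two U-shaped dark steel guides take the plate's ends, groove 14 mm wide in y, 121 mm between end walls in x; guides cover |x| 49..66 mm, reach 50 mm above the floor, mouths flared. Open between the guides.
- bracket: Brass-coloured bracket, 0.2 kg: foot 80 (x) x 36 (y) x 6 mm with a round eye of diameter 18 mm centred at x -25 mm; an upright lug 40 mm long in x (x -5..35 mm), 10 mm thick in y, from the foot up to z 46 mm, to be gripped across y. Origin at the centre of the foot's underside, z up. Seated, its x points along the fixture's +x.
- bracket_eye (a point): Centre of the bracket's eye at the foot's underside (x -25 mm in the bracket's frame), axes as the bracket's.
- blue_plate: Blue stop plate, 116 (x) x 10 (y) x 90 (z) mm, 0.22 kg, standing on its long edge in a groove of the rack; origin at the centre of its lower edge, z up. Gripped across y at its top edge.
- orange_plate: Orange plate of the same size, in the other groove of the rack; to be left there. Origin as the blue plate's.
- rack: Grey plastic rack fixed on the table, 140 (x) x 110 (y) mm, origin at the centre of its underside; two grooves along x at y +26 and -26 mm, 14 mm wide, floor at z 10, walls up to z 34 mm. Either plate can be in either groove.
Things that resemble listed ones, but are neither listed nor needed, are in the scene too. What is meant by the blue_plate is not pink, and is the smaller of those in its own colour.

How it is judged:
By the outcome, as a careful person would: the job done as asked, in the order asked, and still so for the second after the job is handed in, with the robot touching nothing.
It also fails if it takes over 72 s, if anything falls off the work surface, if the arm or the gripper's body presses on something with over 40 N, if the wrist force passes 120 N, or if a joint passes its speed limit or range.

## Working session

There is one attempt and no reset: what is moved stays moved. The work goes in short steps, Python scripts to look and compute and a tool call to move; the robot and the scene stay as the last step left them, time stands still between calls to the robot, and variables do not carry over. Pictures are saved under pics/ and viewed, and the job is handed in when it is done.

Besides the shell and the picture viewer there is one more tool, called after "Call:" in YAML: its name, and indented under it one key for each argument. jog_arm: Moves the arm, as the interface text tells. Its arguments: {"type":"object","properties":{"motion":{"type":"array","items":{"type":"number"}},"gripper":{"type":"number"}},"required":["motion"]}

```bash
ls; mkdir -p pics
python3 - <<'E'
from rig import bot
import cv2,numpy as np
np.set_printoptions(precision=4,suppress=True)
s=bot.read_state();print(s)
for n in ["scene","top","wrist"]:
    print(n,bot.get_calibration(n))
    p,d=bot.capture(n)
    cv2.imwrite(f"pics/{n}0.png",p[:,:,::-1]);np.save(f"pics/{n}0d.npy",d);np.save(f"pics/{n}0.npy",p)
E
```

```text
pics
{'time_s': 0.0, 'joint_positions': array([ 62.1926,  30.2794,  82.1563,  -0.0024,  67.687 , -10.2268]), 'qvel': array([ 0.0171, -0.0336, -0.0315,  0.0213, -0.0027,  0.0569]), 'tau': array([  0.0004, -44.0028, -17.6594,   0.0634,   0.0581,  -0.0002]), 'position': array([0.1884, 0.5952, 0.2436]), 'tcp_rot': array([[ 0.9533, -0.001 ,  0.302 ],
       [-0.302 , -0.0019,  0.9533],
       [-0.0003, -1.    , -0.0021]]), 'force': array([-0.4323,  0.2016, -0.1989]), 'moment': array([0.0279, 0.0404, 0.0145]), 'opening': 1.0021972452283845}
scene {'mtx': array([[455.0765,   0.    , 278.6343],
       [  0.    , 455.0765, 213.8399],
       [  0.    ,   0.    ,   1.    ]]), 'pose': array([[-0.8586, -0.3034,  0.4132,  0.8965],
       [ 0.5126, -0.495 ,  0.7016,  0.6997],
       [-0.0083,  0.8142,  0.5805,  0.6257],
       [ 0.    ,  0.    ,  0.    ,  1.    ]])}
top {'mtx': array([[458.294 ,   0.    , 279.5221],
       [  0.    , 458.294 , 205.5884],
       [  0.    ,   0.    ,   1.    ]]), 'pose': array([[-0.0122,  0.9841, -0.1771,  0.3124],
       [-0.9995, -0.0172, -0.0265,  0.0023],
       [-0.0291,  0.1767,  0.9838,  1.0597],
       [ 0.    ,  0.    ,  0.    ,  1.    ]])}
wrist {'mtx': array([[325.1923,   0.    , 277.1927],
       [  0.    , 325.1923, 206.1817],
       [  0.    ,   0.    ,   1.    ]]), 'hand_eye': array([[-0.0015, -0.967 , -0.2549, -0.0692],
       [ 0.001 ,  0.2549, -0.967 , -0.1406],
       [ 1.    , -0.0017,  0.0006,  0.0003],
       [ 0.    ,  0.    ,  0.    ,  1.    ]])}
```

View pics/scene0.png

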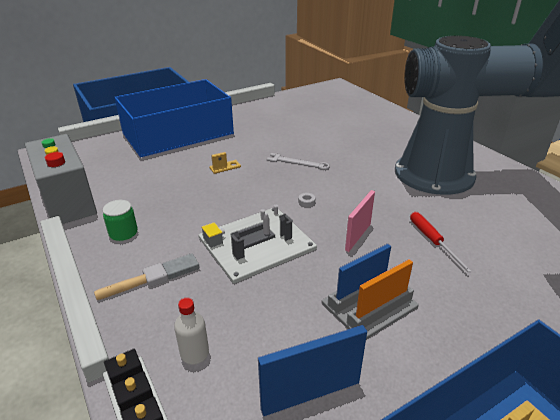

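View pics/top0.png

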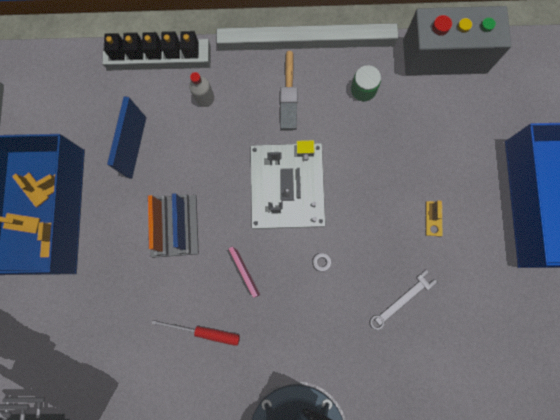

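View pics/wrist0.png

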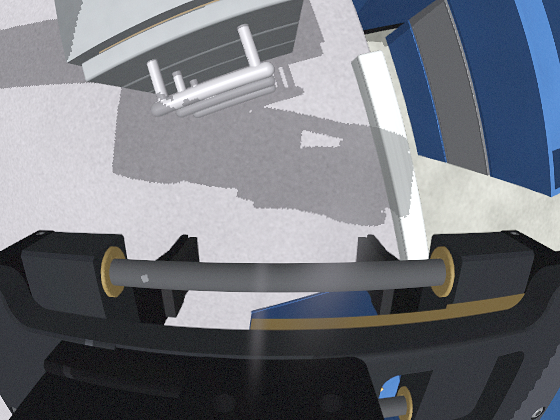

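```bash
cat > h.py <<'E'
import cv2,numpy as np
np.set_printoptions(precision=4,suppress=True)
from rig import bot
CAL={n:bot.get_calibration(n) for n in ["scene","top","wrist"]}
def cloud(name,d):
    c=CAL[name];K=c["mtx"];T=c["pose"]
    v,u=np.mgrid[0:d.shape[0],0:d.shape[1]]
    x=(u-K[0,2])/K[0,0]*d;y=(v-K[1,2])/K[1,1]*d
    P=np.stack([x,-y,-d],-1)
    return P@T[:3,:3].T+T[:3,3]
def ray(name,uv,z):
    c=CAL[name];K=c["mtx"];T=c["pose"]
    uv=np.atleast_2d(uv).astype(float)
    D=np.stack([(uv[:,0]-K[0,2])/K[0,0],-(uv[:,1]-K[1,2])/K[1,1],-np.ones(len(uv))],-1)@T[:3,:3].T
    t=(z-T[2,3])/D[:,2]
    return T[:3,3]+D*t[:,None]
E
python3 - <<'E'
from h import *
t=np.load('pics/top0.npy')[:,:,::-1];s=np.load('pics/scene0.npy')[:,:,::-1]
f=lambda a,k:cv2.resize(a,None,fx=k,fy=k,interpolation=cv2.INTER_CUBIC)
a=f(t[135:235,240:340],4);b=f(t[180:260,140:220],5);c=f(t[185:255,400:470],4)
cv2.imwrite('pics/c1.png',a);cv2.imwrite('pics/c2.png',np.hstack([b,f(t[180:260,400:460],5)]))
cv2.imwrite('pics/c3.png',f(s[200:330,190:430],3))
P=cloud('top',np.load('pics/top0d.npy'))
for uv in [(179,222),(153,222),(434,218),(435,232),(260,215),(288,180),(298,180),(305,148),(360,250),(262,150)]: print(uv,P[uv[1],uv[0]])
P=cloud('scene',np.load('pics/scene0d.npy'))
for uv in [(220,245),(365,270),(230,167)]: print(uv,P[uv[1],uv[0]])
E
```

```text
(179, 222) [0.4568 0.2484 0.0769]
(153, 222) [0.4549 0.2996 0.096 ]
(434, 218) [ 0.4646 -0.3201  0.0211]
(435, 232) [ 0.4349 -0.3262  0.0014]
(260, 215) [0.4801 0.0762 0.0092]
(288, 180) [0.5591 0.0098 0.0229]
(298, 180) [ 0.5572 -0.0133  0.0286]
(305, 148) [ 0.63   -0.0308  0.0401]
(360, 250) [ 0.396  -0.1526  0.0024]
(262, 150) [0.6367 0.0707 0.0098]
(220, 245) [ 0.6249 -0.0074  0.0136]
(365, 270) [0.4588 0.2583 0.0711]
(230, 167) [ 0.4549 -0.3111  0.0049]
```

View pics/c1.png

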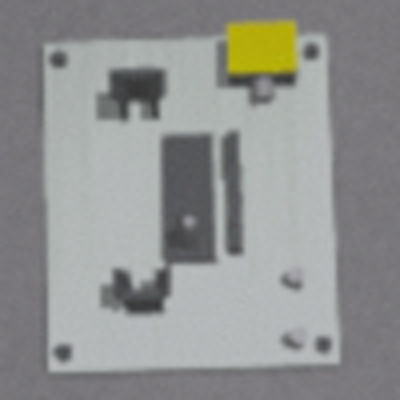

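View pics/c2.png

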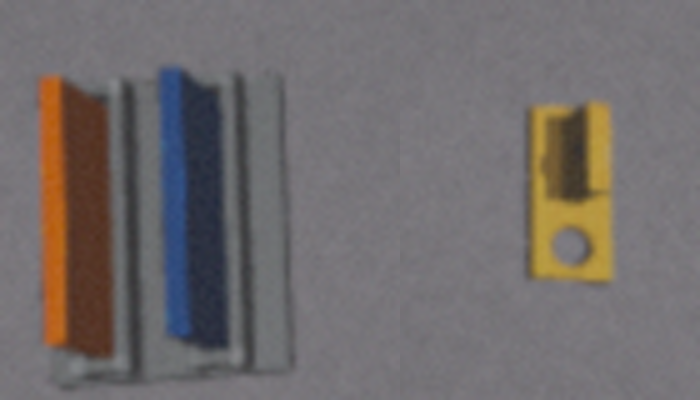

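View pics/c3.png

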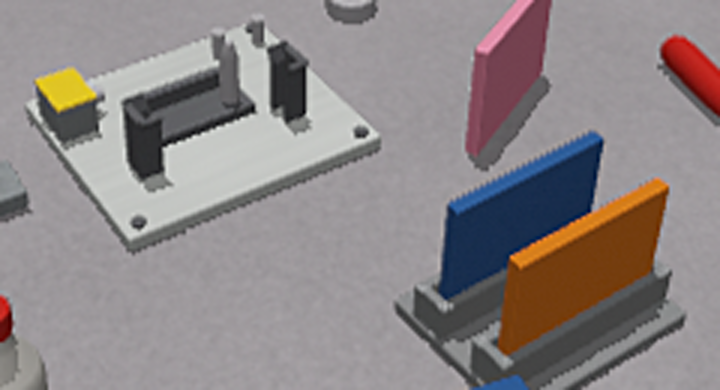

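```bash
cat > m1.py <<'E'
from h import *
def fixture(name,p):
    hsv=cv2.cvtColor(p,cv2.COLOR_RGB2HSV)
    roi=np.zeros(p.shape[:2],np.uint8)
    if name=='top': roi[135:240,240:335]=1
    else: roi[200:290,190:325]=1
    m=((hsv[...,2]>(135 if name=='top' else 165))&(hsv[...,1]<40)).astype(np.uint8)*roi
    m=cv2.morphologyEx(m,cv2.MORPH_OPEN,np.ones((3,3)))
    cs,_=cv2.findContours(m,cv2.RETR_EXTERNAL,cv2.CHAIN_APPROX_NONE)
    c=max(cs,key=cv2.contourArea)
    h=cv2.convexHull(c)[:,0]
    return m,h
if __name__=="__main__":
  for n in ['top','scene']:
    p=np.load(f'pics/{n}0.npy')
    m,h=fixture(n,p)
    W=ray(n,h,0.012)
    r=cv2.minAreaRect((W[:,:2]*1000).astype(np.float32));print(n,r)
    o=p[:,:,::-1].copy();cv2.polylines(o,[h.reshape(-1,1,2)],True,(0,0,255),1)
    print(cv2.imwrite(f'pics/f_{n}.png',cv2.resize(o[130:300,180:340],None,fx=3,fy=3)))
    g=cv2.cvtColor(p,cv2.COLOR_RGB2GRAY)
    # sample brightness
    print(g[186,258] if n=='top' else g[245,220], g[186,230] if n=='top' else g[290,300])
E
python3 m1.py
```

```text
top ((550.44921875, 11.940414428710938), (198.58010864257812, 170.2191162109375), 0.7276995778083801)
True
182 120
scene ((549.0082397460938, 12.949844360351562), (199.4009552001953, 170.6856689453125), 0.6298896074295044)
True
128 157
```

```bash
cat > m2.py <<'E'
from h import *
def rect(n,m,z,roi):
    R=np.zeros(m.shape,np.uint8);R[roi[1]:roi[3],roi[0]:roi[2]]=1
    m=m.astype(np.uint8)*R
    cs,_=cv2.findContours(m,cv2.RETR_CCOMP,cv2.CHAIN_APPROX_NONE)
    c=max(cs,key=cv2.contourArea)
    W=ray(n,c[:,0],z)
    return cv2.minAreaRect((W[:,:2]*1000).astype(np.float32)),m
for n in ['top','scene']:
    p=np.load(f'pics/{n}0.npy');hsv=cv2.cvtColor(p,cv2.COLOR_RGB2HSV);H,S,V=[hsv[...,i].astype(int) for i in range(3)]
    rb=(420,195,450,245) if n=='top' else (205,148,245,180)
    rp=(165,185,200,255) if n=='top' else (330,240,395,300)
    ro=(145,185,170,255) if n=='top' else (350,255,420,330)
    print(n)
    yel=(H>15)&(H<30)&(S>110)
    r,m=rect(n,yel&(V>60),0.006,rb);print('bracket yel@6',r)
    v=V[rp[1]:rp[3],rp[0]:rp[2]];h=H[rp[1]:rp[3],rp[0]:rp[2]]
    blue=(H>100)&(H<125)&(S>120)
    print('blue V hist',np.histogram(V[rp[1]:rp[3],rp[0]:rp[2]][blue[rp[1]:rp[3],rp[0]:rp[2]]],bins=12))
    P=cloud(n,np.load(f'pics/{n}0d.npy'))
    for nm,mm,rr in [('blue',blue,rp),('orange',(H<20)&(S>150),ro),('yel',yel,rb)]:
        R=np.zeros(mm.shape,bool);R[rr[1]:rr[3],rr[0]:rr[2]]=1
        Q=P[R&mm]; zt=.09 if nm!='yel' else .038
        Q=Q[Q[:,2]>zt];
        if len(Q): print(nm,len(Q),'top pts median',np.median(Q,0),Q.min(0),Q.max(0))
E
python3 m2.py
python3 - <<'E'
from h import *
p=np.load('pics/top0.npy')
g=cv2.cvtColor(p,cv2.COLOR_RGB2GRAY).astype(float)
pts=[]
for (u,v) in [(254.5,149.5),(317.5,147.5),(255.5,223),(320.5,221)]:
    u0,v0=int(u),int(v);w=g[v0-3:v0+5,u0-3:u0+5];ww=np.clip(165-w,0,None);yy,xx=np.mgrid[v0-3:v0+5,u0-3:u0+5]
    pts.append([(ww*xx).sum()/ww.sum(),(ww*yy).sum()/ww.sum()])
W=ray('top',pts,.012);print(W[:,:2]*1000,W.mean(0)*1000)
E
```

```text
top
bracket yel@6 ((467.147705078125, -323.7869873046875), (34.387046813964844, 80.69332122802734), 86.09327697753906)
blue V hist (array([ 8,  5,  2,  4,  4,  1,  4,  3, 16, 53, 87, 32]), array([ 83.    ,  86.8333,  90.6667,  94.5   ,  98.3333, 102.1667,
       106.    , 109.8333, 113.6667, 117.5   , 121.3333, 125.1667,
       129.    ]))
blue 219 top pts median [0.4577 0.2522 0.0994] [0.4023 0.2452 0.0932] [0.5151 0.2602 0.104 ]
orange 269 top pts median [0.4565 0.3038 0.0987] [0.3986 0.2967 0.0906] [0.5115 0.312  0.1043]
yel 89 top pts median [ 0.4791 -0.3251  0.0452] [ 0.3124 -0.331   0.0391] [0.4999 0.0023 1.0597]
scene
bracket yel@6 ((464.2932434082031, -349.51617431640625), (102.02342224121094, 80.13262939453125), 86.02679443359375)
blue V hist (array([ 20, 889, 285,   5,  12,  12,  15,  10,   1,  27, 134,  50]), array([ 60.  ,  68.75,  77.5 ,  86.25,  95.  , 103.75, 112.5 , 121.25,
       130.  , 138.75, 147.5 , 156.25, 165.  ]))
blue 428 top pts median [0.4633 0.2573 0.0995] [0.4    0.2482 0.0901] [0.8965 0.6997 0.6257]
orange 468 top pts median [0.4628 0.3087 0.0996] [0.3983 0.2997 0.09  ] [0.8965 0.6997 0.6257]
yel 56 top pts median [ 0.4828 -0.3214  0.0448] [ 0.4628 -0.3279  0.038 ] [0.8965 0.6997 0.6257]
[[637.9731  89.5613]
 [639.7112 -60.9788]
 [461.6426  87.1419]
 [463.9291 -63.2361]] [550.814   13.1221  12.    ]
```

Call:
jog_arm:
  motion: [502, 0, -454, 0, -18.3, 0, 502, 0, -454, 0, -18.3, 0, 502, 0, -454, 0, -18.3, 0, 502, 0, -454, 0, -18.3, 0, 502, 0, -454, 0, -18.3, 0, 502, 0, -454, 0, -18.3, 0, 502, 0, -454, 0, -18.3, 0, 502, 0, -454, 0, -18.3, 0, 502, 0, -454, 0, -18.3, 0, 502, 0, -454, 0, -18.3, 0, 502, 0, -454, 0, -18.3, 0, 502, 0, -454, 0, -18.3, 0, 502, 0, -454, 0, -18.3, 0, 502, 0, -454, 0, -18.3, 0]

```text
time_s: 1.9
position: [0.529, 0.0127, 0.2443]
tcp_rot: [[1.0, -0.001, -0.014], [0.014, 0.001, 1.0], [-0.001, -1.0, 0.001]]
force: [-0.2, -0.8, -0.0]
opening: 1.001
```

```bash
cat >> h.py <<'E'
def wsnap(tag):
    s=bot.read_state();p,d=bot.capture('wrist')
    np.savez(f'pics/w_{tag}.npz',p=p,d=d,pos=s['position'],R=s['tcp_rot']);cv2.imwrite(f'pics/w_{tag}.png',p[:,:,::-1]);print(s['time_s'],s['position'],s['tcp_rot'].round(3).tolist(),s['force'],s['opening'])
def wT(tag):
    f=np.load(f'pics/w_{tag}.npz');T=np.eye(4);T[:3,:3]=f['R'];T[:3,3]=f['pos'];return f['p'],f['d'],T@CAL['wrist']['hand_eye']
def wray(tag,uv,z):
    p,d,T=wT(tag);K=CAL['wrist']['mtx'];uv=np.atleast_2d(uv).astype(float)
    a=(uv-[K[0,2],K[1,2]])/K[0,0];r=np.linalg.norm(a,axis=1)+1e-12
    D=np.stack([a[:,0]/r*np.sin(r),-a[:,1]/r*np.sin(r),-np.cos(r)],-1)@T[:3,:3].T
    t=(z-T[2,3])/D[:,2];return T[:3,3]+D*t[:,None]
def wproj(tag,X):
    p,d,T=wT(tag);K=CAL['wrist']['mtx'];c=(np.atleast_2d(X)-T[:3,3])@T[:3,:3]
    th=np.arctan2(np.hypot(c[:,0],c[:,1]),-c[:,2]);ph=np.arctan2(-c[:,1],c[:,0])
    return np.stack([K[0,2]+K[0,0]*th*np.cos(ph),K[1,2]+K[0,0]*th*np.sin(ph)],-1)
E
python3 -c "
from h import *
wsnap('a')"
```

```text
1.9 [0.529  0.0127 0.2443] [[1.0, -0.001, -0.014], [0.014, 0.001, 1.0], [-0.001, -1.0, 0.001]] [-0.1904 -0.8254 -0.0219] 1.001121518931895
```

View pics/w_a.png

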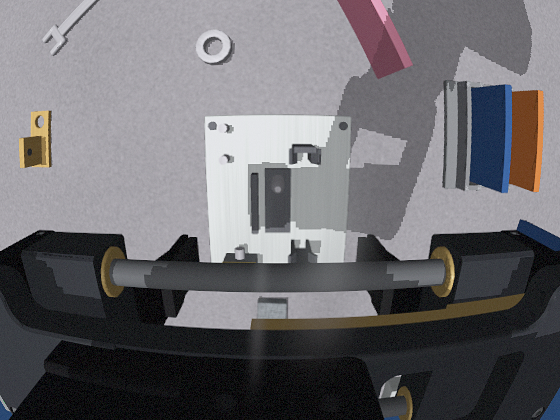

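Run:
```python
from h import *
p,d,T=wT('a')
print(T)
a=cv2.resize(p[105:265,200:360,::-1],None,fx=4.5,fy=3.7*1,interpolation=cv2.INTER_CUBIC)
a=cv2.resize(p[105:255,200:360,::-1],None,fx=4,fy=4,interpolation=cv2.INTER_CUBIC);cv2.imwrite('pics/wa1.png',a)
b=cv2.resize(p[70:200,430:550,::-1],None,fx=4,fy=4,interpolation=cv2.INTER_CUBIC);cv2.imwrite('pics/wa2.png',b)
# predicted pin tip/seat by top estimate
th=np.radians(.7);c=np.array([.5500,.0125])
def fx(x,y,z): return [c[0]+(x*np.cos(th)-y*np.sin(th))/1e3,c[1]+(x*np.sin(th)+y*np.cos(th))/1e3,z/1e3]
print(wproj('a',[fx(-25,0,70),fx(-25,0,20),fx(-38,-15,20),fx(-38,15,20),fx(-100,-85,12),fx(-100,85,12),fx(-66,20,62),fx(-66,34,62)]))
```

```text
[[-0.0157 -0.9673 -0.2532  0.4601]
 [ 0.9999 -0.0152 -0.0038  0.0118]
 [-0.0002 -0.2532  0.9674  0.385 ]
 [ 0.      0.      0.      1.    ]]
[[276.5925 188.9727]
 [276.6791 180.1254]
 [263.4638 168.8099]
 [289.9685 168.8986]
 [203.1195 115.4208]
 [350.7219 115.9038]
 [296.9062 147.0595]
 [310.9427 147.2475]]
```

View pics/wa1.png

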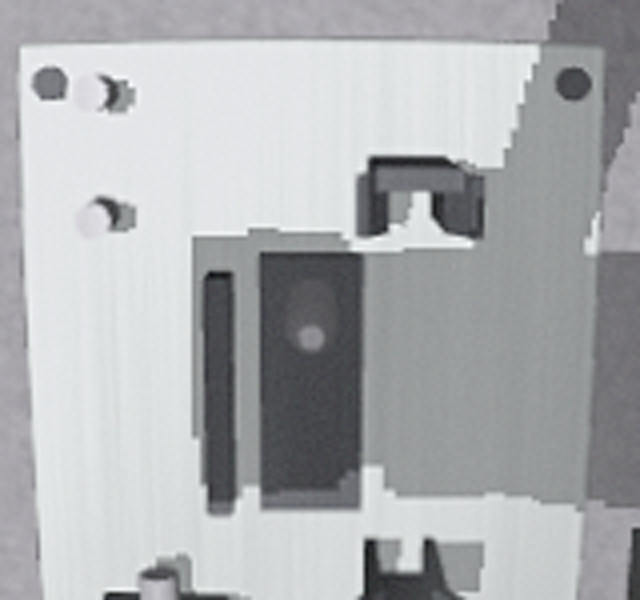

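View pics/wa2.png

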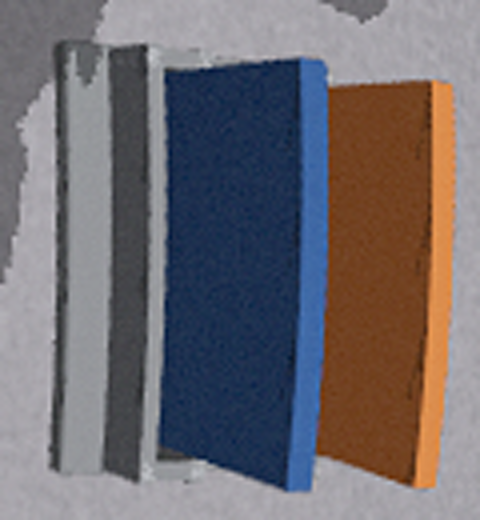

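Run:
```python
from h import *
p,d,T=wT('a')
g=cv2.cvtColor(p,cv2.COLOR_RGB2GRAY).astype(float)
def cen(u0,v0,r,thr,dark):
    w=g[v0-r:v0+r+1,u0-r:u0+r+1];ww=np.clip((thr-w) if dark else (w-thr),0,None);yy,xx=np.mgrid[v0-r:v0+r+1,u0-r:u0+r+1];return [(ww*xx).sum()/ww.sum(),(ww*yy).sum()/ww.sum()]
print(g[183:196,270:286].astype(int))
tip=cen(278,189,3,95,False);print(tip,wray('a',[tip],.07)*1e3)
D=[cen(212,126,6,130,True),cen(343,126,5,105,True)];print(D);W=wray('a',D,.012)*1e3;print(W,W.mean(0),np.degrees(np.arctan2(-(W[1]-W[0])[0],(W[1]-W[0])[1])))
# top camera, pin tip
t=np.load('pics/top0.npy');g=cv2.cvtColor(t,cv2.COLOR_RGB2GRAY).astype(float)
print(g[184:198,280:294].astype(int))
# plate top edge from wrist: blue bright
hsv=cv2.cvtColor(p,cv2.COLOR_RGB2HSV);H,S,V=[hsv[...,i].astype(int) for i in range(3)]
m=((H>100)&(H<125)&(S>110)&(V>120)).astype(np.uint8);m[:,:490]=0;m[:70]=0;m[200:]=0;m[:,520:]=0
ys,xs=np.nonzero(m);print(len(xs),xs.min(),xs.max(),ys.min(),ys.max())
W=wray('a',np.stack([xs,ys],-1),.1);r=cv2.minAreaRect((W[:,:2]*1e3).astype(np.float32));print('blue wrist',r, np.polyfit(W[:,0],W[:,1],1),W.mean(0))
m=((H>100)&(H<125)&(S>110)&(V>120)).astype(np.uint8);
for n,roi,th in [('top',(165,185,200,255),110),('scene',(330,240,395,300),130)]:
    q=np.load(f'pics/{n}0.npy');h=cv2.cvtColor(q,cv2.COLOR_RGB2HSV);mm=((h[...,0]>100)&(h[...,0]<125)&(h[...,1]>110)&(h[...,2]>th));R=np.zeros(mm.shape,bool);R[roi[1]:roi[3],roi[0]:roi[2]]=1
    ys,xs=np.nonzero(mm&R);W=ray(n,np.stack([xs,ys],-1),.1);print(n,len(xs),cv2.minAreaRect((W[:,:2]*1e3).astype(np.float32)),W.mean(0),np.degrees(np.polyfit(W[:,0],W[:,1],1)[0]))
# bracket lug top & eye in wrist view: small
# bracket lug in top
q=np.load('pics/top0.npy');print(q[200:242,424:444,0])
```

```text
[[ 77  78  86  88  91  92  91  90  92  91  85  86  86  82  77  69]
 [ 80  83  89  87  92  95  91  93  93  91  85  87  83  83  75  71]
 [ 77  81  91  95  89  98  91  95  93  90  89  84  87  84  76  67]
 [ 75  86  88  94  96 100 111 114 117 104  90  89  86  83  75  73]
 [ 76  82  90  91 100 121 141 142 141 136 108  86  88  82  78  72]
 [ 77  83  93  94 112 139 144 140 140 142 130  89  82  80  74  69]
 [ 72  80  91  92 106 134 141 136 139 143 135  94  83  77  68  71]
 [ 75  71  79  91  99 130 143 140 140 143 128  88  83  77  66  75]
 [ 79  74  74  84  92 115 138 135 138 132 105  80  78  74  71  71]
 [ 76  71  71  71  79  91 100 110 108 106  83  81  73  74  75  71]
 [ 76  74  76  75  70  79  79  83  82  75  75  71  72  68  68  72]
 [ 75  75  72  73  77  70  72  70  72  72  71  71  68  73  74  74]
 [ 75  74  75  74  74  71  76  74  74  75  71  72  69  73  74  67]]
[np.float64(277.41564417177915), np.float64(188.88957055214723)] [[524.9051  13.0069  70.    ]]
[[np.float64(212.544), np.float64(125.662)], [np.float64(342.8440424204616), np.float64(125.49656893325016)]]
[[463.211  -62.5545  1
[... 4261 characters left out ...]
 181 177
  153 130]
 [113  96 125 163 176 173 175 178 177 174 172 172 175 182 183 183 183 177
  154 129]
 [117 102 114 137 144 142 145 156 156 156 155 155 160 171 172 173 171 167
  149 130]
 [121 115 119 124 123 121 123 129 132 133 130 128 126 123 121 123 121 126
  127 124]
 [121 120 120 122 119 119 118 120 121 124 118 120 120 119 113 111 112 115
  122 121]
 [123 124 122 121 122 119 120 120 122 123 120 121 122 123 126 122 120 123
  120 124]
 [124 127 121 119 120 122 125 123 121 124 122 120 121 126 122 123 125 121
  120 120]
 [123 124 120 119 121 122 122 122 124 120 120 120 120 123 124 125 123 122
  119 120]
 [122 120 119 123 122 121 122 117 121 118 121 122 121 122 120 121 120 125
  120 121]]
```

Call:
jog_arm:
  motion: [-52, 45, -337, 0, 4.7, 0, -52, 45, -337, 0, 4.7, 0, -52, 45, -337, 0, 4.7, 0, -52, 45, -337, 0, 4.7, 0, -52, 45, -337, 0, 4.7, 0, -52, 45, -337, 0, 4.7, 0, -52, 45, -337, 0, 4.7, 0, -52, 45, -337, 0, 4.7, 0, -52, 45, -337, 0, 4.7, 0]

```text
time_s: 3.08
position: [0.4828, -0.3242, 0.1998]
tcp_rot: [[0.998, -0.0, 0.067], [-0.067, 0.001, 0.998], [-0.0, -1.0, 0.001]]
force: [0.1, 1.1, -0.1]
opening: 1.004
```

Run:
```python
from h import *
wsnap('b')
p,d,T=wT('b')
cv2.imwrite('pics/wb1.png',cv2.resize(p[100:260,200:360,::-1],None,fx=3.7,fy=3.7,interpolation=cv2.INTER_CUBIC))
print('top tip',ray('top',[[286.9,190.0]],.07)*1e3)
```

```text
3.075 [ 0.4828 -0.3242  0.1998] [[0.998, -0.0, 0.067], [-0.067, 0.001, 0.998], [-0.0, -1.0, 0.001]] [ 0.1365  1.1204 -0.0773] 1.004094853819473
top tip [[525.2311  12.2314  70.    ]]
```

View pics/wb1.png

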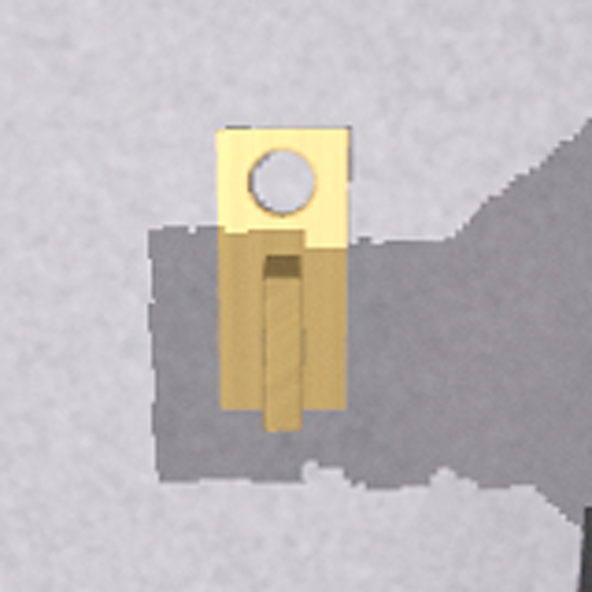

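Run:
```python
from h import *
s=3.7;o=np.array([200,100])
W=wray('b',np.array([[282,182.5]])/s+o-.36,.006)*1e3;print('eye',W)
L=wray('b',np.array([[264,276],[301,276],[264,431],[301,431]])/s+o-.36,.046)*1e3;print('lug',L,L.mean(0))
```

```text
eye [[ 440.9255 -322.6982    6.    ]]
lug [[ 460.5663 -328.2909   46.    ]
 [ 461.1672 -319.1548   46.    ]
 [ 500.4246 -331.0824   46.    ]
 [ 501.041  -321.6607   46.    ]] [ 480.7998 -325.0472   46.    ]
```

Call:
jog_arm:
  motion: [-2, 50, -1, 0, 0, 0, -2, 100, -1, 0, 0, 0, -2, 140, -1, 0, 0, 0, -2, 160, -1, 0, 0, 0, -2, 166, -1, 0, 0, 0, -2, 166, -1, 0, 0, 0]

```text
time_s: 3.88
position: [0.4808, -0.3267, 0.0339]
tcp_rot: [[0.998, 0.0, 0.068], [-0.068, -0.0, 0.998], [0.0, -1.0, -0.0]]
force: [0.0, -0.4, 0.6]
opening: 1.001
```

Call:
jog_arm:
  motion: [0, 0, 0, 0, 0, 0, 0, 0, 0, 0, 0, 0, 0, 0, 0, 0, 0, 0, 0, 0, 0, 0, 0, 0, 0, 0, 0, 0, 0, 0, 0, 0, 0, 0, 0, 0, 0, 0, 0, 0, 0, 0, 0, 0, 0, 0, 0, 0]
  gripper: 0

```text
time_s: 4.88
position: [0.4803, -0.3271, 0.0335]
tcp_rot: [[0.998, -0.0, 0.069], [-0.069, 0.0, 0.998], [-0.0, -1.0, 0.0]]
force: [-0.1, -0.2, 0.3]
opening: 0.17
```

Call:
jog_arm:
  motion: [0, 0, 0, 0, 0, 0, 0, 0, 0, 0, 0, 0, 0, 0, 0, 0, 0, 0, 0, 0, 0, 0, 0, 0]

```text
time_s: 5.38
position: [0.4803, -0.3268, 0.0335]
tcp_rot: [[0.998, -0.0, 0.069], [-0.069, 0.001, 0.998], [-0.0, -1.0, 0.001]]
force: [1.0, 1.4, -0.6]
opening: 0.112
```

Call:
jog_arm:
  motion: [0, -20, 0, 0, 0, 0, 0, -60, 0, 0, 0, 0, 0, -95, 0, 0, 0, 0, 3, -110, 15, 0, -0.2, 0, 9, -110, 50, 0, -0.7, 0, 17, -110, 95, 0, -1.3, 0, 26, -110, 145, 0, -2, 0, 35, -110, 195, 0, -2.7, 0, 43, -110, 245, 0, -3.4, 0, 51, -110, 290, 0, -4, 0, 57, -110, 325, 0, -4.5, 0, 60, -110, 340, 0, -4.7, 0, 60.5, -110, 345, 0, -4.8, 0, 60.5, -110, 345, 0, -4.8, 0, 60.5, -110, 345, 0, -4.8, 0]

```text
time_s: 7.25
position: [0.5645, 0.0117, 0.1434]
tcp_rot: [[1.0, -0.0, -0.013], [0.013, -0.0, 1.0], [-0.0, -1.0, -0.0]]
force: [0.1, -0.4, -1.9]
opening: 0.112
```

Run:
```python
from h import *
wsnap('c')
p,d,T=wT('c')
cv2.imwrite('pics/wc1.png',cv2.resize(p[90:240,200:360,::-1],None,fx=4,fy=4,interpolation=cv2.INTER_CUBIC))
for n in ['top','scene']:
    q,d=bot.capture(n);np.save(f'pics/{n}_c.npy',q);np.save(f'pics/{n}_cd.npy',d)
q=np.load('pics/scene_c.npy');cv2.imwrite('pics/sc.png',cv2.resize(q[150:300,180:360,::-1],None,fx=4,fy=4,interpolation=cv2.INTER_CUBIC))
```

```text
7.25 [0.5645 0.0117 0.1434] [[1.0, -0.0, -0.013], [0.013, -0.0, 1.0], [-0.0, -1.0, -0.0]] [ 0.1129 -0.354  -1.9369] 0.11155180404357155
```

View pics/wc1.png

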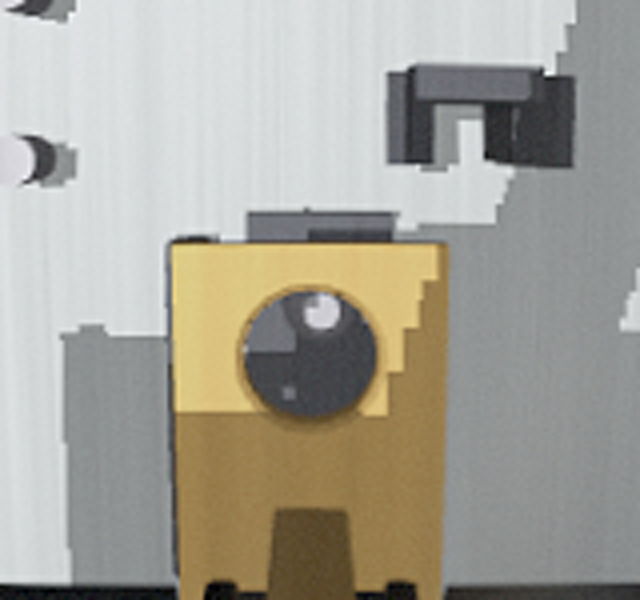

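View pics/sc.png

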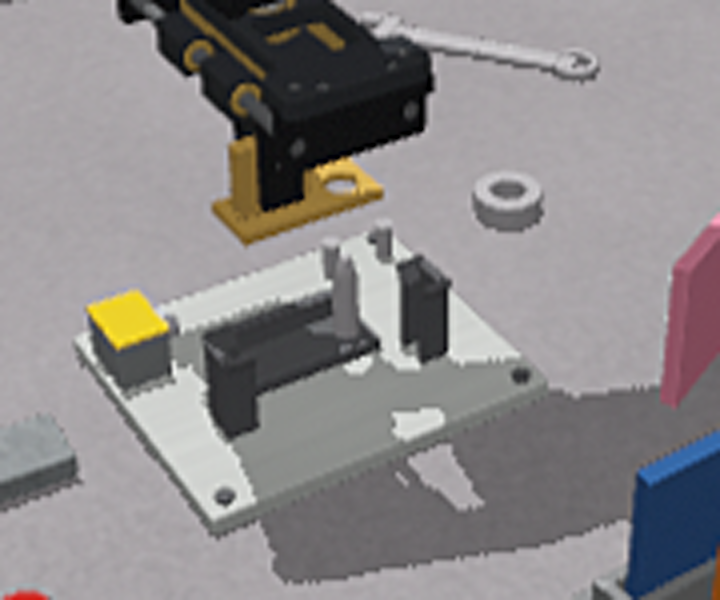

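Run:
```python
from h import *
f=lambda x,y:np.array([[x/4+200-.4,y/4+90-.4]])
p,d,T=wT('c')
# rim of eye at top: fit ellipse by yellow mask hole
hsv=cv2.cvtColor(p,cv2.COLOR_RGB2HSV);m=((hsv[...,0]>12)&(hsv[...,0]<32)&(hsv[...,1]>90)).astype(np.uint8)
cs,hi=cv2.findContours(m,cv2.RETR_CCOMP,cv2.CHAIN_APPROX_NONE)
for c,h in zip(cs,hi[0]):
    if h[3]>=0 and cv2.contourArea(c)>100:
        e=cv2.fitEllipse(c);print(e)
for z in (.110,.116): print('eye',wray('c',f(310,353),z)*1e3)
print('pin',wray('c',f(322,311),.070)*1e3, 'a:524.9,13.0')
```

```text
((277.0321350097656, 177.93405151367188), (32.41271209716797, 34.17779541015625), 91.0893783569336)
eye [[525.2669  11.2007 110.    ]]
eye [[524.2371  11.1938 116.    ]]
pin [[525.025   13.1348  70.    ]] a:524.9,13.0
```

Call:
jog_arm:
  motion: [0, 10, 1, 0, 0, 0, 0, 25, 1.8, 0, 0, 0, 0, 34, 1.8, 0, 0, 0, 0, 34, 1.8, 0, 0, 0, 0, 34, 1.8, 0, 0, 0]

```text
time_s: 8.02
position: [0.5648, 0.0147, 0.1095]
tcp_rot: [[1.0, 0.0, -0.014], [0.014, -0.0, 1.0], [0.0, -1.0, -0.0]]
force: [0.6, -0.6, -2.4]
opening: 0.11
```

Run:
```python
from h import *
wsnap('d')
p,d,T=wT('d')
cv2.imwrite('pics/wd1.png',cv2.resize(p[90:240,200:360,::-1],None,fx=4,fy=4,interpolation=cv2.INTER_CUBIC))
q,_=bot.capture('scene');cv2.imwrite('pics/sd.png',cv2.resize(q[150:300,180:360,::-1],None,fx=4,fy=4,interpolation=cv2.INTER_CUBIC))
```

```text
8.025 [0.5648 0.0147 0.1095] [[1.0, 0.0, -0.014], [0.014, -0.0, 1.0], [0.0, -1.0, -0.0]] [ 0.6236 -0.6041 -2.406 ] 0.1098914454212316
```

View pics/wd1.png

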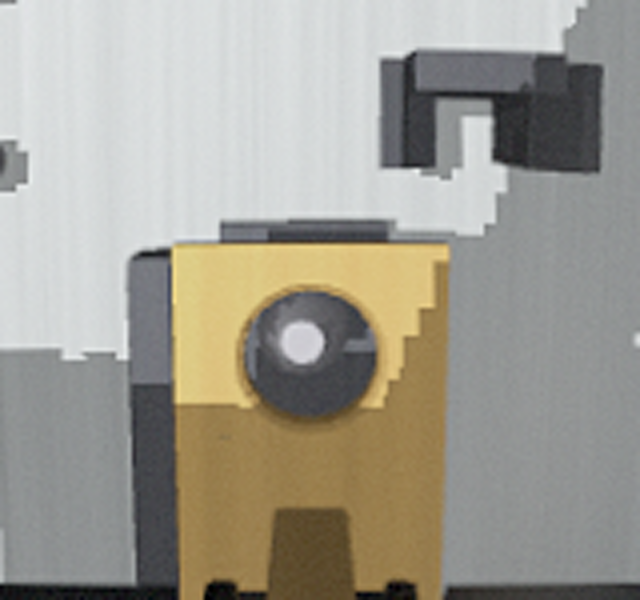

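View pics/sd.png

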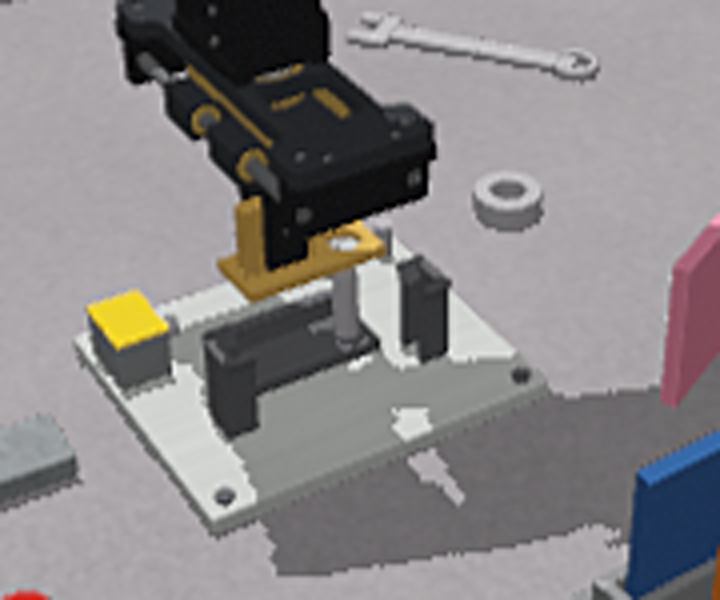

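Run:
```python
from h import *
f=lambda x,y:np.array([[x/4+200-.4,y/4+90-.4]])
print(wray('d',f(309.5,353),.079)*1e3,wray('d',f(302,342),.07)*1e3)
for i in range(6): print(bot.read_state()['position']*1e3)
```

```text
[[525.0953  14.0795  79.    ]] [[525.0952  13.0159  70.    ]]
[564.9995  14.6534 109.9127]
[564.9995  14.6534 109.9127]
[564.9995  14.6534 109.9127]
[564.9995  14.6534 109.9127]
[564.9995  14.6534 109.9127]
[564.9995  14.6534 109.9127]
```

Call:
jog_arm:
  motion: [0, 0, -1, 0, 0, 0, 0, 8, -1, 0, 0, 0, 0, 16, -1, 0, 0, 0, 0, 24, -1, 0, 0, 0, 0, 24, -1, 0, 0, 0]

```text
time_s: 8.75
position: [0.5639, 0.0138, 0.0845]
tcp_rot: [[1.0, -0.002, -0.014], [0.014, 0.0, 1.0], [-0.002, -1.0, 0.0]]
force: [1.4, 0.6, -2.4]
opening: 0.11
```

Call:
jog_arm:
  motion: [0.5, 7, 0, 0, 0, 0, 0.5, 14, 0, 0, 0, 0, 0.5, 20, 0, 0, 0, 0, 0.5, 24, 0, 0, 0, 0, 0.5, 26, 0, 0, 0, 0, 0.5, 26, 0, 0, 0, 0]

```text
time_s: 9.5
position: [0.5651, 0.0137, 0.0594]
tcp_rot: [[1.0, -0.0, -0.014], [0.014, 0.0, 1.0], [-0.0, -1.0, 0.0]]
force: [0.6, 0.2, -2.1]
opening: 0.113
```

Run:
```python
from h import *
wsnap('e')
p,d,T=wT('e')
cv2.imwrite('pics/we1.png',cv2.resize(p[90:240,200:360,::-1],None,fx=4,fy=4,interpolation=cv2.INTER_CUBIC))
```

```text
9.5 [0.5651 0.0137 0.0594] [[1.0, -0.0, -0.014], [0.014, 0.0, 1.0], [-0.0, -1.0, 0.0]] [ 0.57    0.2487 -2.1077] 0.1129711794309565
```

View pics/we1.png

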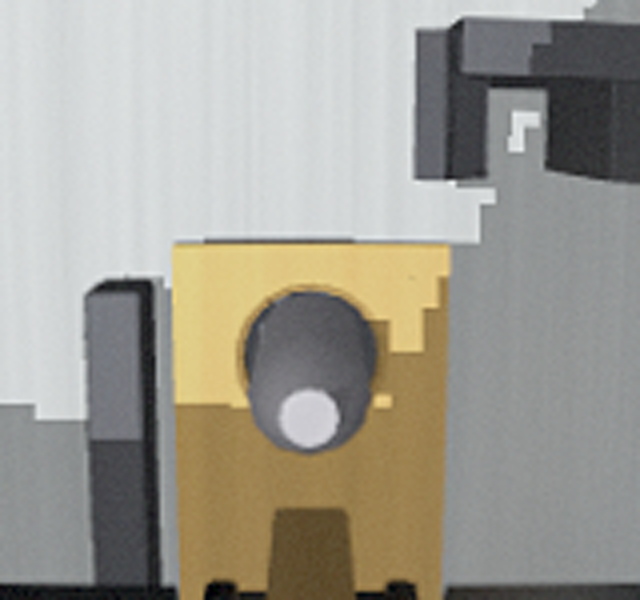

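Call:
jog_arm:
  motion: [0, 2, 0, 0, 0, 0, 0, 4, 0, 0, 0, 0, 0, 5.5, 0, 0, 0, 0, 0, 5.5, 0, 0, 0, 0]

```text
time_s: 10.05
position: [0.565, 0.0137, 0.0539]
tcp_rot: [[1.0, -0.0, -0.014], [0.014, 0.0, 1.0], [-0.0, -1.0, 0.0]]
force: [0.3, -0.2, -1.9]
opening: 0.111
```

Call:
jog_arm:
  motion: [0, 0.7, 0, 0, 0, 0, 0, 1, 0, 0, 0, 0, 0, 1, 0, 0, 0, 0]

```text
time_s: 10.42
position: [0.5652, 0.0137, 0.0535]
tcp_rot: [[1.0, 0.0, -0.014], [0.014, -0.0, 1.0], [0.0, -1.0, -0.0]]
force: [-1.0, -0.1, 2.9]
opening: 0.114
```

Call:
jog_arm:
  motion: [0, 0, 0, 0, 0, 0, 0, 0, 0, 0, 0, 0, 0, 0, 0, 0, 0, 0, 0, 0, 0, 0, 0, 0]
  gripper: 0.4

```text
time_s: 10.92
position: [0.5652, 0.0137, 0.053]
tcp_rot: [[1.0, 0.0, -0.014], [0.014, -0.0, 1.0], [0.0, -1.0, -0.0]]
force: [-0.1, -0.2, -0.4]
opening: 0.385
```

Call:
jog_arm:
  motion: [0, -20, 0, 0, 0, 0, 0, -60, 0, 0, 0, 0, 0, -110, 0, 0, 0, 0, 0, -150, 0, 0, 0, 0, 0, -170, 0, 0, 0, 0, 0, -170, 0, 0, 0, 0]

```text
time_s: 11.68
position: [0.5661, 0.0136, 0.2248]
tcp_rot: [[1.0, 0.004, -0.014], [0.014, -0.001, 1.0], [0.004, -1.0, -0.001]]
force: [-0.2, 0.3, 0.1]
opening: 0.398
```

Run:
```python
from h import *
wsnap('f')
p,d,T=wT('f')
cv2.imwrite('pics/wf1.png',cv2.resize(p[90:250,200:360,::-1],None,fx=3.7,fy=3.7,interpolation=cv2.INTER_CUBIC))
q,_=bot.capture('scene');cv2.imwrite('pics/sf.png',cv2.resize(q[180:300,180:340,::-1],None,fx=4,fy=4,interpolation=cv2.INTER_CUBIC))
```

```text
11.675 [0.5661 0.0136 0.2248] [[1.0, 0.004, -0.014], [0.014, -0.001, 1.0], [0.004, -1.0, -0.001]] [-0.1903  0.3108  0.0852] 0.398161877530689
```

View pics/wf1.png

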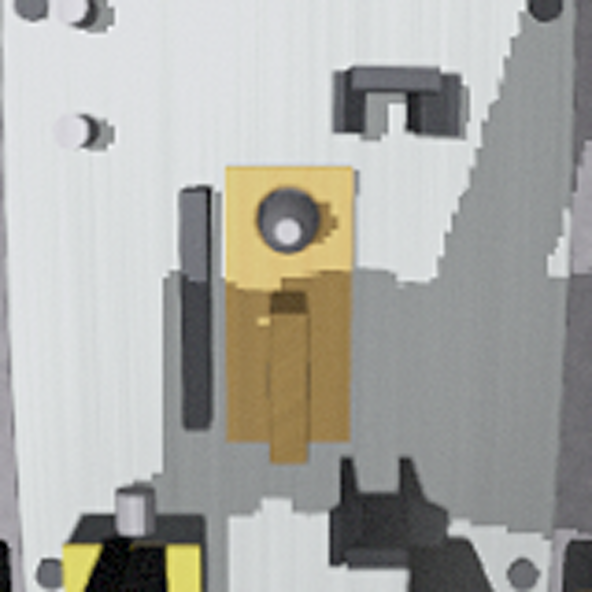

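View pics/sf.png

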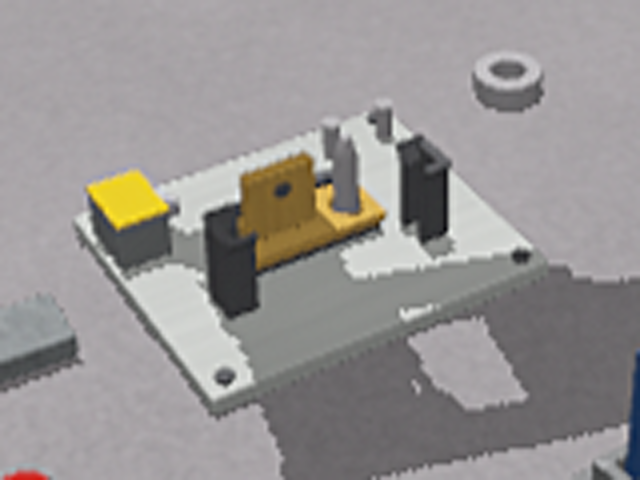

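Run:
```python
from h import *
p,d,T=wT('f');s=3.7
g=cv2.cvtColor(p,cv2.COLOR_RGB2GRAY).astype(float)
def f(pts): return np.array(pts)/s+[200,90]-.36
W=wray('f',f([[32,6],[545,6],[51,573],[522,573]]),.012)*1e3
print(W[:,:2],W.mean(0))
for a,b in ((0,1),(2,3)): v=W[b]-W[a];print(np.degrees(np.arctan2(-v[0],v[1])))
for a,b in ((0,2),(1,3)): v=W[b]-W[a];print(np.degrees(np.arctan2(v[1],v[0])))
print('bracket foot corners z26',wray('f',f([[226,167],[354,167]]),.026)*1e3)
print('guide-x top outer',wray('f',f([[348,67],[440,67]]),.062)*1e3)
cv2.imwrite('pics/wf2.png',cv2.resize(p[90:250,270:340,::-1],None,fx=8,fy=8,interpolation=cv2.INTER_CUBIC)[:600])
cv2.imwrite('pics/wf3.png',cv2.resize(p[190:260,270:340,::-1],None,fx=8,fy=8,interpolation=cv2.INTER_CUBIC))
cv2.imwrite('pics/wf2.png',cv2.resize(p[100:135,275:335,::-1],None,fx=12,fy=12,interpolation=cv2.INTER_CUBIC))
```

```text
[[463.2652 -62.9389]
 [460.8448  87.2875]
 [639.1023 -60.8529]
 [636.6049  89.5794]] [549.9543  13.2688  12.    ]
0.9230560252787419
0.9511047527678981
0.6797046672937139
0.7470962282557245
bracket foot corners z26 [[510.9116  -4.5384  26.    ]
 [510.3243  31.3021  26.    ]]
guide-x top outer [[483.6676  27.3226  62.    ]
 [482.8899  50.3329  62.    ]]
```

View pics/wf2.png

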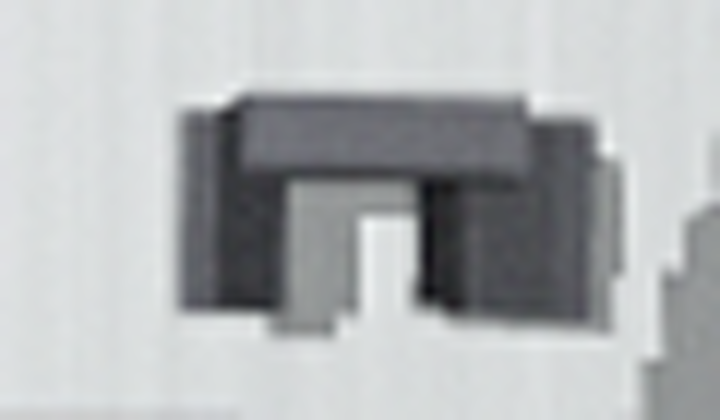

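View pics/wf3.png

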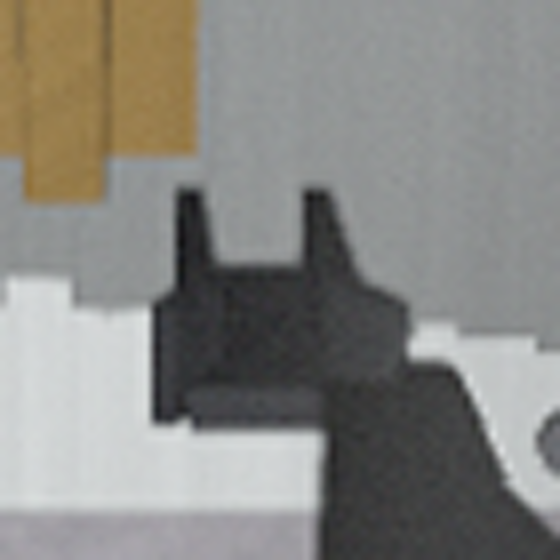

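Call:
jog_arm:
  motion: [-20, 5, 45, 0, -0.5, 0, -44, 10, 100, 0, -1, 0, -68, 15, 157, 0, -1.7, 0, -88, 20, 205, 0, -2.2, 0, -100, 25, 232, 0, -2.6, 0, -105, 25, 241, 0, -2.6, 0, -105, 25, 241, 0, -2.6, 0, -105, 25, 241, 0, -2.6, 0]

```text
time_s: 12.78
position: [0.4574, 0.2522, 0.1979]
tcp_rot: [[0.998, 0.0, -0.058], [0.058, -0.0, 0.998], [0.0, -1.0, -0.0]]
force: [-0.2, -1.3, 0.6]
opening: 0.397
```

Run:
```python
from h import *
wsnap('g')
p,d,T=wT('g')
cv2.imwrite('pics/wg1.png',cv2.resize(p[60:270,180:400,::-1],None,fx=2.7,fy=2.7,interpolation=cv2.INTER_CUBIC))
hsv=cv2.cvtColor(p,cv2.COLOR_RGB2HSV);H,S,V=[hsv[...,i].astype(int) for i in range(3)]
b=(H>100)&(H<125)&(S>110);b[:,:240]=0;b[:,320:]=0
ys,xs=np.nonzero(b);print(len(xs),xs.min(),xs.max(),ys.min(),ys.max(),np.histogram(V[b],8))
```

```text
12.775 [0.4574 0.2522 0.1979] [[0.998, 0.0, -0.058], [0.058, -0.0, 0.998], [0.0, -1.0, -0.0]] [-0.2231 -1.3151  0.5793] 0.3974337544143796
1621 240 319 135 417 (array([  42,    1,    0,   44,  146, 1084,   40,  264]), array([  3.,  31.,  59.,  87., 115., 143., 171., 199., 227.]))
```

View pics/wg1.png

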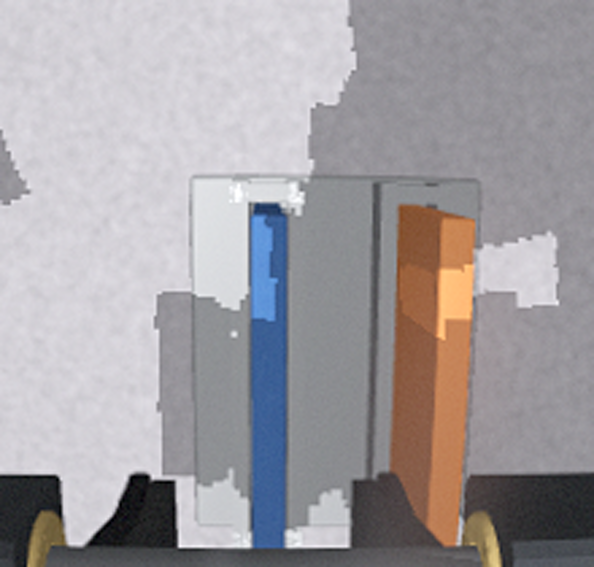

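Run:
```python
from h import *
f=lambda pts:np.array(pts)/2.7+[180,60]-.33
W=wray('g',f([[250.5,214],[286.5,214],[251.5,530],[285,530]]),.1)*1e3;print(W[:,:2])
a=W[:2].mean(0);b=W[2:].mean(0);print(np.degrees(np.arctan2((b-a)[1],(b-a)[0])), a+58/np.linalg.norm(b-a)*(b-a))
```

```text
[[400.6957 245.3028]
 [400.1053 255.0078]
 [492.2643 250.7673]
 [491.6739 260.6367]]
3.4664061947022695 [458.2943 253.6622 100.    ]
```

Call:
jog_arm:
  motion: [0.9, 35, 1.3, 0, 0, 0, 0.9, 70, 1.3, 0, 0, 0, 0.9, 95, 1.3, 0, 0, 0, 0.9, 105, 1.3, 0, 0, 0, 0.9, 105, 1.3, 0, 0, 0]

```text
time_s: 13.45
position: [0.4579, 0.2539, 0.0929]
tcp_rot: [[0.998, -0.001, -0.059], [0.059, -0.0, 0.998], [-0.001, -1.0, -0.0]]
force: [0.1, -0.4, -0.3]
opening: 0.396
```

Call:
jog_arm:
  motion: [0, 0, 0, 0, 0, 0, 0, 0, 0, 0, 0, 0, 0, 0, 0, 0, 0, 0, 0, 0, 0, 0, 0, 0, 0, 0, 0, 0, 0, 0, 0, 0, 0, 0, 0, 0]
  gripper: 0

```text
time_s: 14.2
position: [0.4578, 0.2546, 0.0936]
tcp_rot: [[0.998, 0.001, -0.06], [0.06, 0.0, 0.998], [0.001, -1.0, 0.0]]
force: [0.2, 0.5, 6.1]
opening: 0.112
```

Call:
jog_arm:
  motion: [0, -5, 0, 0, 0, 0, 0, -15, 0, 0, 0, 0, 0, -30, 0, 0, 0, 0, 0, -55, 0, 0, 0, 0, 0, -75, 0, 0, 0, 0, 0, -85, 0, 0, 0, 0, 0, -85, 0, 0, 0, 0, 0, -85, 0, 0, 0, 0]

```text
time_s: 15.2
position: [0.4569, 0.2543, 0.1775]
tcp_rot: [[0.998, -0.001, -0.06], [0.06, -0.0, 0.998], [-0.001, -1.0, -0.0]]
force: [-1.2, -0.1, -2.9]
opening: 0.114
```

Run:
```python
from h import *
wsnap('h')
p,d,T=wT('h')
q,_=bot.capture('scene');np.save('pics/sh.npy',q);cv2.imwrite('pics/sh.png',cv2.resize(q[150:340,190:430,::-1],None,fx=3,fy=3,interpolation=cv2.INTER_CUBIC))
cv2.imwrite('pics/wh1.png',cv2.resize(p[60:270,180:400,::-1],None,fx=2.7,fy=2.7,interpolation=cv2.INTER_CUBIC))
```

```text
15.2 [0.4569 0.2543 0.1775] [[0.998, -0.001, -0.06], [0.06, -0.0, 0.998], [-0.001, -1.0, -0.0]] [-1.2223 -0.0519 -2.8638] 0.1142930601475162
```

View pics/sh.png

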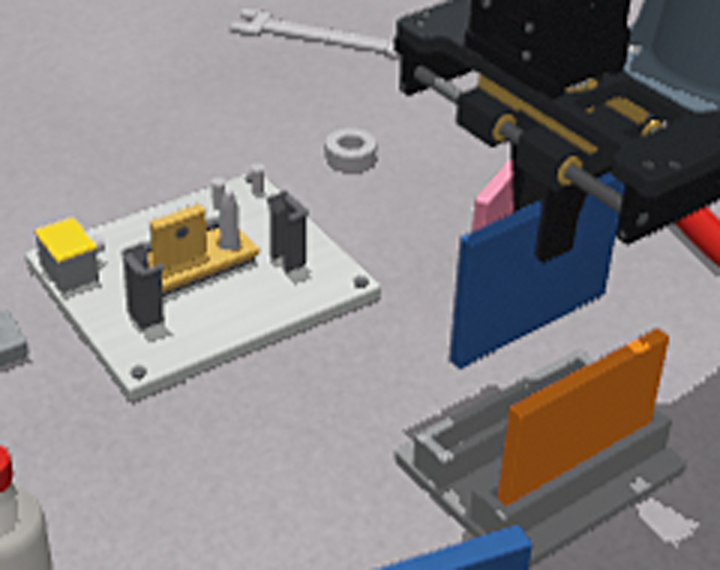

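View pics/wh1.png

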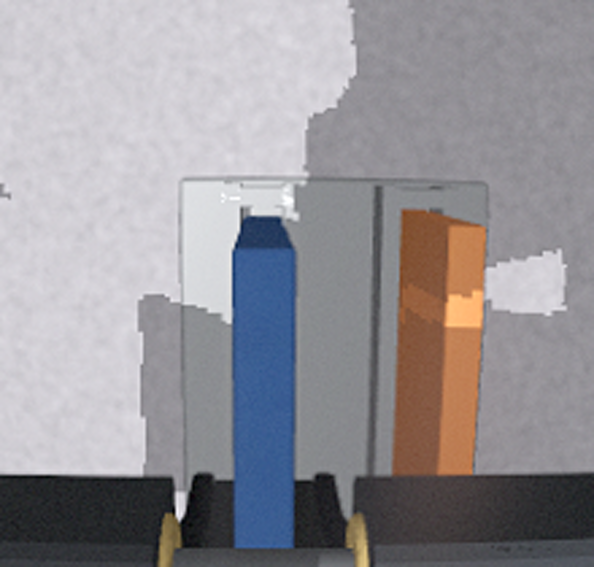

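Run:
```python
from h import *
f=lambda pts:np.array(pts)/2.7+[180,60]-.33
p,d,T=wT('h');s=np.load('pics/w_h.npz')
for z in (.1835,.1845):
    W=wray('h',f([[233,248],[295,248],[234,530],[293,530]]),z)
    print(((W-s['pos'])@s['R'])*1e3)
# bottom edge of end face
print(((wray('h',f([[243,217],[284,217]]),.0945)-s['pos'])@s['R'])*1e3)
```

```text
[[-57.048   -5.913   -4.6094]
 [-57.0639  -5.9161   4.8979]
 [-10.5037  -5.9826  -4.7753]
 [-10.5226  -5.9858   5.0551]]
[[-57.1375  -6.9129  -4.5743]
 [-57.1533  -6.9159   4.8624]
 [-10.9387  -6.9819  -4.739 ]
 [-10.9575  -6.9851   5.0184]]
[[-57.0159  83.0873  -5.1723]
 [-57.0324  83.0839   5.2179]]
```

Call:
jog_arm:
  motion: [6, 0, -15, 0, 0.2, 0, 17, 0, -47, 0, 0.6, 0, 31, 0, -87, 0, 1, 0, 46, 0, -128, 0, 1.5, 0, 60, 0, -167, 0, 2, 0, 71, 0, -197, 0, 2.4, 0, 77, 0, -214, 0, 2.6, 0, 79, 0, -219, 0, 2.6, 0, 79, 0, -219, 0, 2.6, 0, 79, 0, -219, 0, 2.6, 0]

```text
time_s: 16.55
position: [0.5487, 0.0417, 0.1779]
tcp_rot: [[1.0, -0.001, -0.016], [0.016, 0.0, 1.0], [-0.001, -1.0, 0.0]]
force: [0.1, 0.1, -3.2]
opening: 0.115
```

Run:
```python
from h import *
wsnap('i')
p,d,T=wT('i')
q,_=bot.capture('scene');np.save('pics/si.npy',q);cv2.imwrite('pics/si.png',cv2.resize(q[130:310,180:360,::-1],None,fx=3.3,fy=3.3,interpolation=cv2.INTER_CUBIC))
cv2.imwrite('pics/wi1.png',cv2.resize(p[90:240,200:360,::-1],None,fx=4,fy=4,interpolation=cv2.INTER_CUBIC))
```

```text
16.55 [0.5487 0.0417 0.1779] [[1.0, -0.001, -0.016], [0.016, 0.0, 1.0], [-0.001, -1.0, 0.0]] [ 0.055   0.087  -3.1941] 0.11458878601669295
```

View pics/si.png

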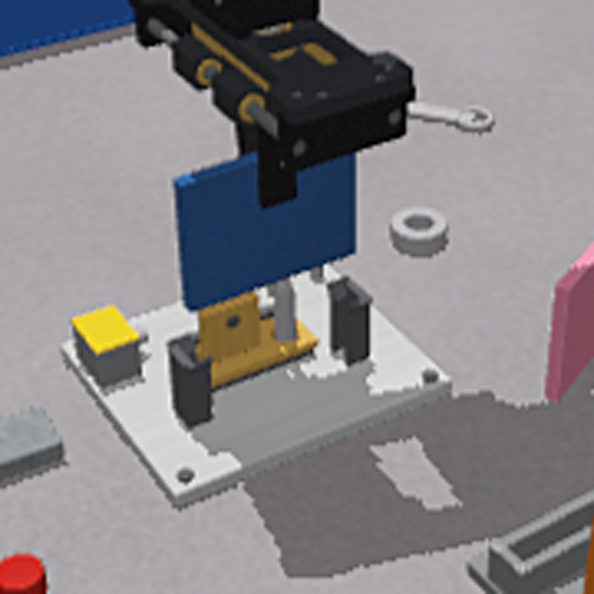

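View pics/wi1.png

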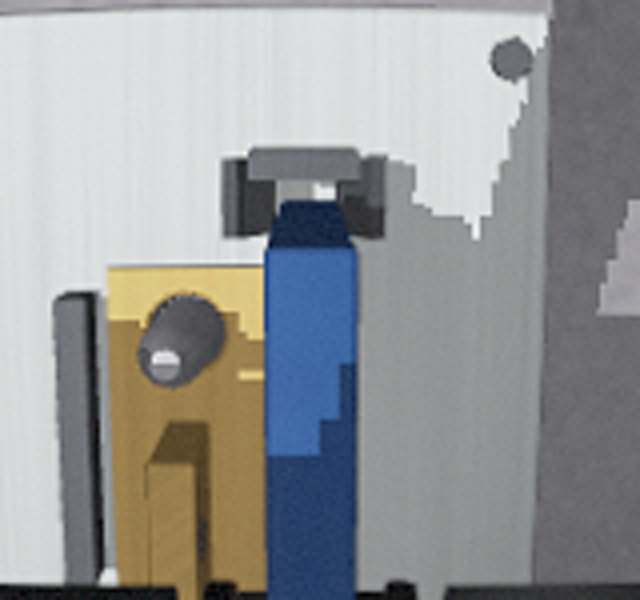

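```bash
cat > k.py <<'E'
from h import *
def F(pts): return np.array(pts)/4+[200,90]-.38
E
python3 - <<'E'
from k import *
print('plate bot end',wray('i',F([[280,201],[341,201]]),.0948)*1e3)
print('plate top end',wray('i',F([[266,249],[357,249]]),.1848)*1e3)
print('guide outer',wray('i',F([[249,148],[360,148]]),.062)*1e3)
print('guide inner bar',wray('i',F([[249,180],[360,180]]),.062)*1e3)
print('pin tip',wray('i',F([[165,362]]),.07)*1e3)
print('hole',wray('i',F([[512,60]]),.012)*1e3)
E
```

```text
plate bot end [[491.5393  35.6482  94.8   ]
 [491.3601  46.0852  94.8   ]]
plate top end [[491.7639  36.3067 184.8   ]
 [491.6024  45.6628 184.8   ]]
guide outer [[482.8746  28.6933  62.    ]
 [482.5188  50.3835  62.    ]]
guide inner bar [[489.1952  28.7716  62.    ]
 [488.8367  50.516   62.    ]]
pin tip [[524.3729  13.0936  70.    ]]
hole [[460.975   87.5038  12.    ]]
```

Call:
jog_arm:
  motion: [0, 6, -1, 0, 0, 0, 0, 14, -1.5, 0, 0, 0, 0, 22, -1.5, 0, 0, 0, 0, 25, -1.5, 0, 0, 0, 0, 25, -1.5, 0, 0, 0, 0, 25, -1.5, 0, 0, 0]

```text
time_s: 17.4
position: [0.5497, 0.0391, 0.1532]
tcp_rot: [[1.0, 0.0, -0.014], [0.014, -0.0, 1.0], [0.0, -1.0, -0.0]]
force: [0.4, 0.1, -2.3]
opening: 0.118
```

Run:
```python
from h import *
wsnap('j')
p,d,T=wT('j')
q,_=bot.capture('scene');np.save('pics/sj.npy',q);a=cv2.resize(q[150:300,180:330,::-1],None,fx=4,fy=4,interpolation=cv2.INTER_CUBIC)
b=cv2.resize(p[90:240,240:290,::-1],None,fx=4,fy=4,interpolation=cv2.INTER_CUBIC)
cv2.imwrite('pics/sj.png',np.hstack([a,b]))
```

```text
17.4 [0.5497 0.0391 0.1532] [[1.0, 0.0, -0.014], [0.014, -0.0, 1.0], [0.0, -1.0, -0.0]] [ 0.3709  0.0672 -2.2724] 0.11801946165765544
```

View pics/sj.png

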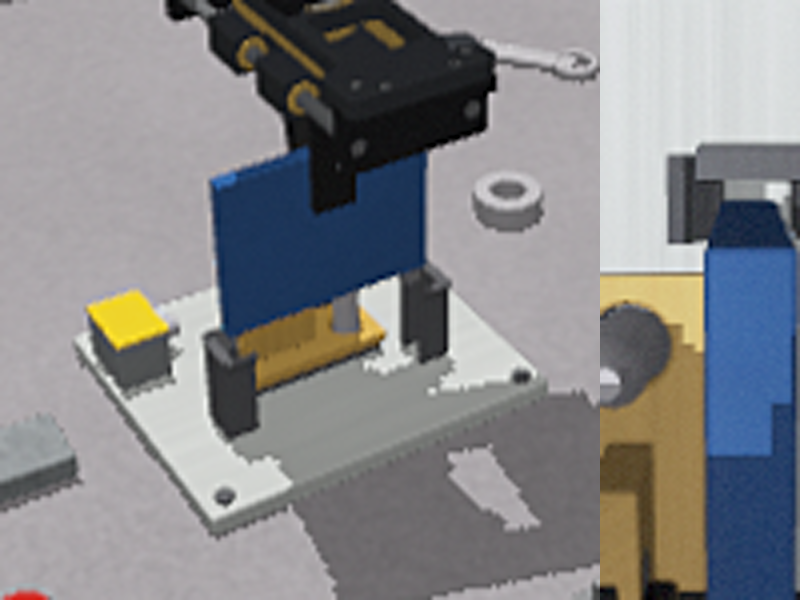

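Run:
```python
from k import *
p,d,T=wT('j');cv2.imwrite('pics/wj1.png',cv2.resize(p[90:240,200:360,::-1],None,fx=4,fy=4,interpolation=cv2.INTER_CUBIC))
```

```text
(no output)
```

View pics/wj1.png

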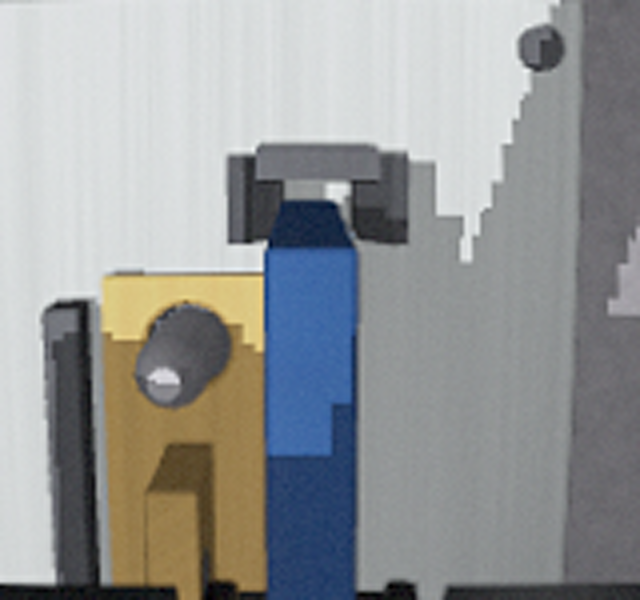

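Run:
```python
from k import *
print('plate bot end',wray('j',F([[280,201],[341,201]]),.070)*1e3)
print('guide outer',wray('j',F([[257,144],[380,144]]),.062)*1e3)
print('guide inner bar',wray('j',F([[257,180],[380,180]]),.062)*1e3)
print('pin tip',wray('j',F([[165,382]]),.07)*1e3)
print('hole',wray('j',F([[541,47]]),.012)*1e3, bot.read_state()['position'])
```

```text
plate bot end [[492.6537  33.0598  70.    ]
 [492.4883  43.496   70.    ]]
guide outer [[482.9623  28.6791  62.    ]
 [482.5968  50.3846  62.    ]]
guide inner bar [[489.3837  28.7539  62.    ]
 [489.0192  50.5209  62.    ]]
pin tip [[524.5891  13.1892  70.    ]]
hole [[460.5886  87.4093  12.    ]] [0.5497 0.0391 0.1533]
```

Call:
jog_arm:
  motion: [-0.9, 0, 1.1, 0, 0, 0, -0.9, 0, 1.1, 0, 0, 0, -0.9, 0, 1.1, 0, 0, 0, -0.9, 0, 1.1, 0, 0, 0]

```text
time_s: 18.0
position: [0.5485, 0.0402, 0.1531]
tcp_rot: [[1.0, 0.0, -0.014], [0.014, -0.0, 1.0], [0.0, -1.0, -0.0]]
force: [0.4, 0.1, -2.7]
opening: 0.114
```

Run:
```python
from k import *
wsnap('l')
p,d,T=wT('l');cv2.imwrite('pics/wl1.png',cv2.resize(p[90:240,200:360,::-1],None,fx=4,fy=4,interpolation=cv2.INTER_CUBIC))
```

```text
18.0 [0.5485 0.0402 0.1531] [[1.0, 0.0, -0.014], [0.014, -0.0, 1.0], [0.0, -1.0, -0.0]] [ 0.3674  0.0908 -2.6802] 0.1139492379005139
```

View pics/wl1.png

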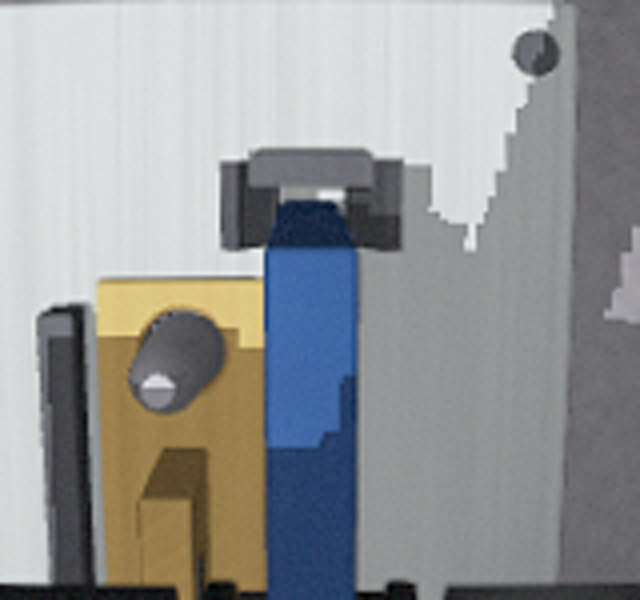

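Call:
jog_arm:
  motion: [0, 5, 0, 0, 0, 0, 0, 10, 0, 0, 0, 0, 0, 15, 0, 0, 0, 0, 0, 20, 0, 0, 0, 0, 0, 24, 0, 0, 0, 0, 0, 24, 0, 0, 0, 0]

```text
time_s: 18.8
position: [0.5483, 0.0402, 0.1286]
tcp_rot: [[1.0, -0.001, -0.014], [0.014, 0.0, 1.0], [-0.001, -1.0, 0.0]]
force: [0.5, -0.1, -2.6]
opening: 0.111
```

Call:
jog_arm:
  motion: [0, 6, 0, 0, 0, 0, 0, 12, 0, 0, 0, 0, 0, 18, 0, 0, 0, 0, 0, 24, 0, 0, 0, 0, 0, 29, 0, 0, 0, 0, 0, 30, 0, 0, 0, 0, 0, 30, 0, 0, 0, 0]

```text
time_s: 19.68
position: [0.5486, 0.0402, 0.099]
tcp_rot: [[1.0, -0.0, -0.014], [0.014, -0.0, 1.0], [-0.0, -1.0, -0.0]]
force: [0.0, -0.3, -1.9]
opening: 0.11
```

Call:
jog_arm:
  motion: [0, 2, 0, 0, 0, 0, 0, 3, 0, 0, 0, 0, 0, 3.5, 0, 0, 0, 0, 0, 3.5, 0, 0, 0, 0]

```text
time_s: 20.18
position: [0.5485, 0.0402, 0.0957]
tcp_rot: [[1.0, 0.0, -0.014], [0.014, -0.0, 1.0], [0.0, -1.0, -0.0]]
force: [-0.3, -0.4, -1.2]
opening: 0.11
```

Call:
jog_arm:
  motion: [0, 0.7, 0, 0, 0, 0, 0, 1.2, 0, 0, 0, 0, 0, 1.2, 0, 0, 0, 0]

```text
time_s: 20.55
position: [0.5485, 0.0402, 0.0956]
tcp_rot: [[1.0, 0.0, -0.015], [0.015, -0.0, 1.0], [0.0, -1.0, -0.0]]
force: [-1.9, -0.9, 7.3]
opening: 0.114
```

Call:
jog_arm:
  motion: [0, 0, 0, 0, 0, 0, 0, 0, 0, 0, 0, 0, 0, 0, 0, 0, 0, 0, 0, 0, 0, 0, 0, 0]
  gripper: 0.35

```text
time_s: 21.05
position: [0.5486, 0.0402, 0.0942]
tcp_rot: [[1.0, -0.0, -0.014], [0.014, -0.0, 1.0], [-0.0, -1.0, -0.0]]
force: [-0.1, 0.3, 0.3]
opening: 0.34
```

Call:
jog_arm:
  motion: [0, -15, 0, 0, 0, 0, 0, -45, 0, 0, 0, 0, 0, -85, 0, 0, 0, 0, 0, -120, 0, 0, 0, 0, 0, -135, 0, 0, 0, 0, 0, -135, 0, 0, 0, 0]

```text
time_s: 21.8
position: [0.549, 0.0402, 0.2305]
tcp_rot: [[1.0, 0.003, -0.014], [0.014, -0.0, 1.0], [0.003, -1.0, -0.0]]
force: [-0.9, -0.6, -0.8]
opening: 0.352
```

Run:
```python
from h import *
wsnap('m')
p,d,T=wT('m')
cv2.imwrite('pics/wm1.png',cv2.resize(p[90:240,200:360,::-1],None,fx=4,fy=4,interpolation=cv2.INTER_CUBIC))
q,d=bot.capture('scene');np.save('pics/sm.npy',q);np.save('pics/smd.npy',d);cv2.imwrite('pics/sm.png',cv2.resize(q[170:320,190:430,::-1],None,fx=3.3,fy=3.3,interpolation=cv2.INTER_CUBIC))
P=cloud('scene',d);hsv=cv2.cvtColor(q,cv2.COLOR_RGB2HSV);m=(hsv[...,0]>100)&(hsv[...,0]<125)&(hsv[...,1]>110);m[:,:210]=0;m[:,310:]=0;m[:195]=0;m[280:]=0
Q=P[m];print(len(Q),np.percentile(Q,[1,50,97],axis=0))
```

```text
21.8 [0.549  0.0402 0.2305] [[1.0, 0.003, -0.014], [0.014, -0.0, 1.0], [0.003, -1.0, -0.0]] [-0.8817 -0.6175 -0.7695] 0.35196178311498666
1686 [[0.4931 0.0391 0.0152]
 [0.5505 0.0446 0.0672]
 [0.6049 0.0472 0.1033]]
```

View pics/sm.png

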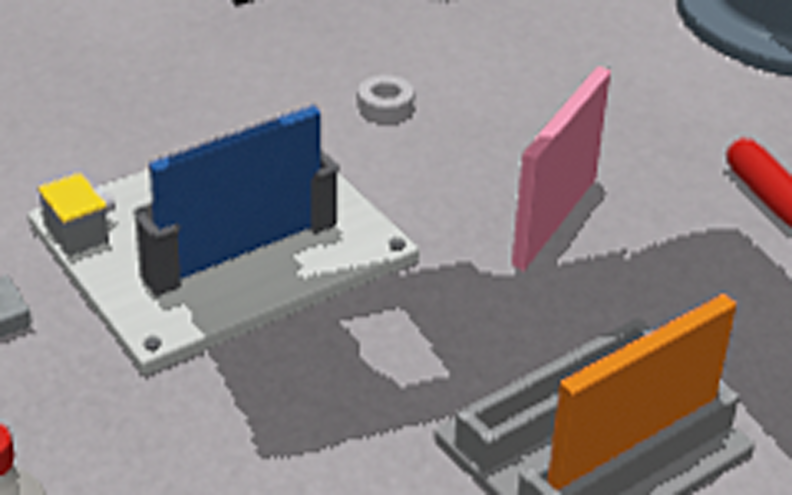

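View pics/wm1.png

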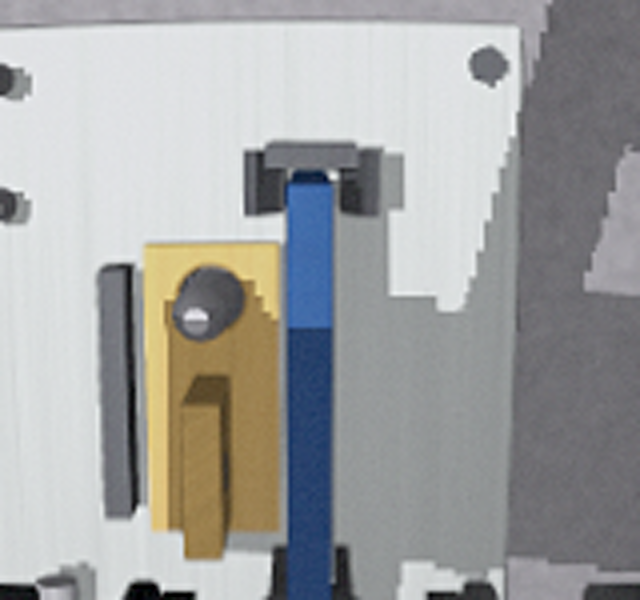

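```bash
python3 -c "
from rig import bot
print(bot.hand_in())"
```

```text
the job is handed in; nothing more can be done
None
```

The bracket and the blue plate are both in the fixture, and I handed the job in at about 21.9 s of the 72 s. The gripper was raised clear and touching nothing. No verdict was given.

- **Bracket:** I gripped it by the lug and centred the eye over the pin with the wrist camera. I lowered it until the pad took the load, about 3 N at the expected height, then released it. The final wrist view shows the pin through the eye and the foot parallel to the side stop, with the lug end away from the pin.
- **Blue plate:** I took the smaller blue plate from the rack, not the large blue one or the pink one. I lowered it into the slot without the guides resisting until contact of about 7 N, at the height expected for the slot floor. After release, depth readings from the scene camera put its top edge at about 102–103 mm, where 102 mm is fully home.
- **Orange plate:** The final scene view shows it still in the rack.
- **Disagreements:** The cameras disagreed by about 1 mm on where things were, and the arm's reported position was off by about 1–2 mm after moves. I corrected both from wrist pictures before each insertion. No check failed.

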